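# Post a weld coupon past the sprung flap of the tester

## Robot

A 7-joint arm with a two-finger parallel gripper is mounted at the origin on the work surface. World frame = base frame: x ahead of the robot, y to its left, z up, the work surface at z = 0. Lengths are in m, angles in rad, forces in N, time in s.
With the tool pointing down it reaches from about 0.4 to 0.85 m from the base axis. Payload 4.5 kg.
Tool frame: the origin (TCP) lies at the very end of the fingers, on their centre line; the grasp point (between the pads) lies 19 mm behind it (r.grip_point_offset is the distance from the TCP to the grasp point, in m); z points along the fingers, y is the line along which they close (so a half turn about z gives the same grasp; the last joint's range is limited). The gripper opens to 88 mm and grips with 3 to 60 N. Pads are 18 mm wide; open, the fingers measure 123 mm over their backs; the gripper's body (75 mm by 187 mm) begins 45 mm behind the grasp point.
Start: joints at [-1.255, 0.689, -0.195, 1.565, 0.157, 0.902, -0.215], TCP at [0.174, 0.6, 0.239] pointing down, gripper open.
Joint ranges: [-3.01, 3.01], [-0.46, 2.08], [-1.47, 1.51], [0.13, 2.56], [-1, 4.14], [0.04, 2.09], [-2.66, 2.66]. Speed limits (rad/s): [2.57, 2.57, 3.14, 3.14, 3.14, 3.14, 3.14].

## Interface

Orientations are given as a unit quaternion [x, y, z, w].
In Python, from plant import r gives the robot as it stands.
- The arm moves only by the tool carry_out, never from a script. Its argument "rows" is a list of rows, each a list of 3 entries, a list of its own where there are three numbers: the shift along the tool's x, y, z in cm, then the turn, a rotation vector about the tool's x, y, z in degrees, then the closure, from 0 (fully open) to 1 (shut). A call has 1 to 12 rows; each row is the pose to reach, as a shift and turn from the pose commanded when the call began, along the tool's axes at that moment; what a row does not reach only later rows make up. A row lasts 1/10 s, in which the tool goes at most 50 mm and 8.59 degrees, less where a joint would pass 70% of its speed; a pose out of reach is approached as far as the arm can. A call with a gripper value outside its range is refused whole. The fingers move at their own pace and stop on an object; "newtons" is the grip in N (left out, the last holds). Time passes only in rows, so rows that repeat a pose let the fingers close. It gives the time, the measured TCP pose, the force, the opening and the grip force at its end, in the units of the state.
- r.get_state(): the state, without advancing time (a new reading comes with each control period).
- r.snapshot(name): name is "side" or "top"; returns a dict with "image" (384x512x3 uint8, red, green, blue), "fx", "fy", "cx", "cy" (pixels), "pose" (4x4, takes a point from camera to world coordinates). Camera axes: x right, y up, looking along -z (the intrinsics and any distortion apply to the point x, -y, -z); pixel columns grow to the right and rows downward; lengths in m; the calibration is good to about 2 mm. A picture is of the moment at which its call begins. There is no depth.
- r.finish_job(): hands the job in; it is judged then, once.
The state is a dict: "clock": time; "q": joint angles; "qd": joint speeds; "joint_torque": joint torques, N m; "tool_pos": TCP position; "eef_rot": TCP orientation; "contact_force": force on the tool from outside, world axes, zero at the start; "moment": the same for the moment, N m; "opening": opening from 0.0 (shut) to 1.0 (fully open); "finger_force": force on a finger pad.
Only numpy, scipy, OpenCV 4.12 (cv2) and the standard library are available. Lean on these libraries where they do the work, as an engineer would, in place of code of your own. Each camera call takes 0.05 s, during which the arm holds its last target. There are 200 camera calls.

## Task

Take the yellow-ended weld coupon out of the wooden rack and post it upright, lower end first, through the orange spring flap in the top of the grey tester, sliding it down past the flap until it meets the sprung contact pad hidden inside. Press the pad firmly but gently for half a second, with about 9 N more than the drag of the flap and never over about 15 N in all, without jamming or forcing the coupon, then let go and leave it standing in the tester, resting on the pad. Leave the other two coupons in the rack.

Things in the scene. Friction and masses are not known exactly. Their poses are not given: they have to be found in the camera images.
- coupon_yellow: The coupon to be tested: a straight steel bar 10 (its x) x 28 (its y) x 135 mm long (its z), 0.2 to 0.4 kg, with a yellow band round its top 20 mm and a dark weld line across its middle. Stands upright in one of the rack's three slots. Origin: centre of its lower end.
- coupon_blue: Same bar with a blue band; leave it in the rack. Origin: centre of its lower end.
- coupon_red: Same bar with a red band; leave it in the rack. Origin: centre of its lower end.
- rack: Fixed wooden block 70 (x) x 180 (y) x 40 mm high, three loose slots along its y at -56, 0 and +56 mm, each 12.5 (x) x 30.5 (y) mm, floor 10 mm above the bench: 105 mm of a coupon stands clear above the block and may lean a little. The coupons have the rack's yaw. Which coupon is in which slot varies. Origin: centre of its underside.
- tester: Fixed grey tester with flat top 110 mm above the bench, x = -50 to +110, y = -55 to +55 mm. Origin: on its underside, straight below the mouth's centre. In its well, under the flap, is a pad 28 x 32 mm that yields 7 mm at 1.8 N per mm and is then solid; its free top lies 48 to 76 mm below the mouth: unknown each time and not visible.
- mouth (a point): Centre of the mouth, level with the tester's top; the tester's axes. Mouth and straight well below: 30 mm along x, 34 mm along y; yellow rim on three sides, steel rim on the hinge side (+x). The coupon goes in with its 10 mm thickness along this x, close to the -x wall (coupon centre about 7 mm to -x of this point, mid y), so that the flap holds it against that wall.
- flap (a joint): Angle of the orange flap, rad: 0 shut (level), growing as it swings down into the well, stop 1.45. Hinge along y, 13 mm to +x of the mouth's centre, 4 mm below the top; flap 27.5 mm long. Its spring needs 3 to 6 N down at the free (-x) edge, more than the coupon's weight. Held open (about 0.9 rad) it presses the coupon's face with 6 to 9 N and drags 1 to 4 N.
- pad (a joint): How far the hidden contact pad is pressed down on its spring, m: 0 free, 0.007 fully down.

How it is judged:
On the way, in this order (a step that is already met when the one before it is completed fails the run):
1. the yellow coupon has been lifted out of the rack, upright (height (world z) of coupon_yellow above 0.045 m and angle between coupon_yellow's own z axis and vertical below 0.25 rad and value of joint flap below 0.1 rad), for 0.1 s.
2. the coupon holds the flap open and has passed it into the well (value of joint flap above 0.6 rad and z of coupon_yellow in the frame of mouth below -0.03 m and value of joint pad below 0.002 m), for 0.05 s.
3. the coupon presses the hidden pad down by at least 3 mm (value of joint pad above 0.003 m and z of coupon_yellow in the frame of mouth below -0.045 m and angle between coupon_yellow's own z axis and vertical below 0.15 rad), for 0.3 s.
At the end, for the whole second after the job is handed in: The yellow coupon stands in the tester's well, let go and at rest (under 10 mm/s), within 0.2 rad of upright, its lower end at least 45 mm below the mouth and resting on the pad (pad down by more than 0.4 mm), the flap held open by it (over 0.6 rad) (z of coupon_yellow in the frame of mouth below -0.045 m and value of joint pad above 0.0004 m and value of joint flap above 0.6 rad and angle between coupon_yellow's own z axis and vertical below 0.2 rad and linear speed of coupon_yellow below 0.01 m/s); the robot touches nothing.
It fails at once if the coupon is jammed or forced in the tester (over 40 N between them, the contacts of flap, walls and pad added up; flap and wall alone make up to 20 N) (contact force between coupon_yellow and tester above 40 N).
It fails at once if another coupon is moved by more than 15 mm (distance of any of coupon_blue, coupon_red from where it was at the start of the episode above 0.015 m).
It also fails if it takes over 61 s, if anything falls off the work surface, if the arm or the gripper's body presses on something with over 40 N, if the wrist force passes 120 N, or if a joint passes its speed limit or range.

## Working session

There is one attempt and no reset: what is moved stays moved. The work goes in short steps, Python scripts to look and compute and a tool call to move; the robot and the scene stay as the last step left them, time stands still between calls to the robot, and variables do not carry over. Pictures are saved under pics/ and viewed, at most 10 in all, crops included, and the job is handed in when it is done.

Besides the shell and the picture viewer there is one more tool, called after "Request:" in YAML: its name, and indented under it one key for each argument. carry_out: Moves the arm, as the interface text tells. Its arguments: {"type":"object","properties":{"rows":{"type":"array"},"newtons":{"type":"number"}},"required":["rows"]}

```bash
mkdir -p pics; ls
python3 - <<'E'
from plant import r
import cv2,numpy as np
s=r.get_state()
for k in s: print(k,np.round(s[k],3))
a=[]
for n in("side","top"):
    d=r.snapshot(n); np.savez(f"pics/{n}0.npz",**d); print(n,d["fx"],d["fy"],d["cx"],d["cy"],d.keys()); print(np.round(d["pose"],3))
    cv2.imwrite(f"pics/{n}0.png",cv2.resize(d["image"][:,:,::-1],(800,600)))
E
```

```text
pics
clock 0.0
q [-1.255  0.69  -0.195  1.566  0.157  0.903 -0.215]
qd [-0.001  0.001 -0.002 -0.    -0.     0.002  0.   ]
joint_torque [-0.0000e+00 -5.2757e+01 -1.2670e+00 -1.5343e+01 -5.3000e-02  7.0000e-03
  0.0000e+00]
tool_pos [0.174 0.6   0.238]
eef_rot [ 0.14   0.99  -0.001 -0.   ]
contact_force [-0.37  -0.431  0.469]
moment [ 0.039  0.005 -0.03 ]
finger_force 0.0
opening 1.0
side 361.53125231948223 361.53125231948223 255.46303911761171 191.1919696458111 dict_keys(['image', 'fx', 'fy', 'cx', 'cy', 'pose'])
[[-0.877  0.317 -0.36   0.289]
 [-0.48  -0.568  0.669  0.534]
 [ 0.008  0.76   0.65   0.568]
 [ 0.     0.     0.     1.   ]]
top 360.4465537483906 360.4465537483906 251.6332073841606 195.33663303998247 dict_keys(['image', 'fx', 'fy', 'cx', 'cy', 'pose'])
[[ 0.001  0.99  -0.138  0.425]
 [-1.    -0.002 -0.021  0.042]
 [-0.021  0.138  0.99   0.85 ]
 [ 0.     0.     0.     1.   ]]
```

View pics/side0.png

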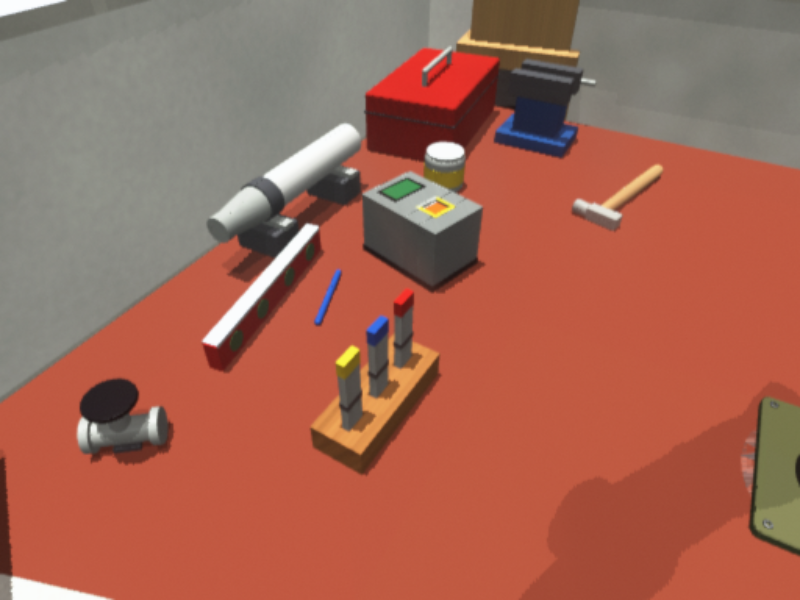

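View pics/top0.png

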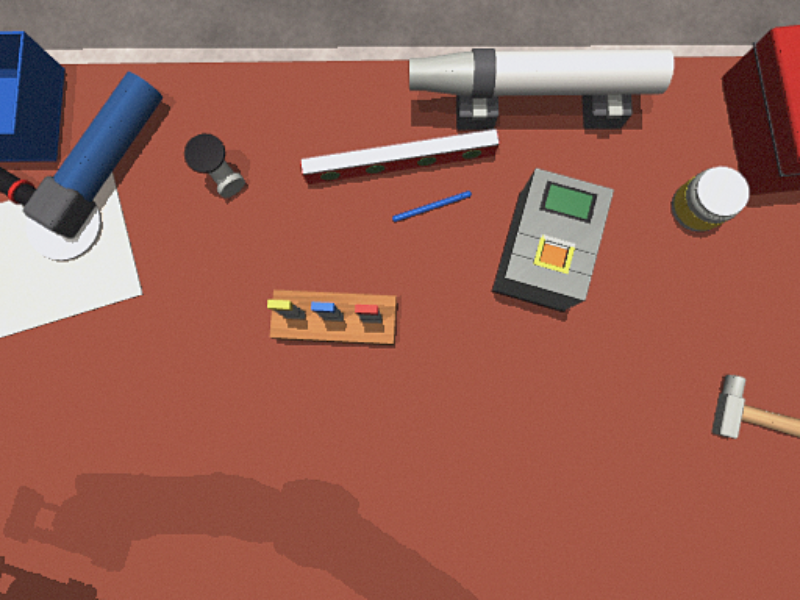

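The side view shows the yellow coupon top at about (348,360) and the mouth at (435,207). In the top view, yellow is at (280,304), the mouth at (553,254), and the steel hinge rim is on the screen side. Next I'll measure them.

```bash
cat > h.py <<'E'
import numpy as np,cv2
def ray(d,u,v):
    c=np.array([(u-d["cx"])/d["fx"],-(v-d["cy"])/d["fy"],-1.]);P=d["pose"];w=P[:3,:3]@c
    return P[:3,3],w/np.linalg.norm(w)
def plane(d,u,v,z):
    o,w=ray(d,u,v);return o+w*(z-o[2])/w[2]
def tri(d1,p1,d2,p2):
    o1,a=ray(d1,*p1);o2,b=ray(d2,*p2)
    t=np.linalg.lstsq(np.c_[a,-b],o2-o1,rcond=None)[0]
    A=o1+t[0]*a;B=o2+t[1]*b;return (A+B)/2,np.linalg.norm(A-B)
def proj(d,p):
    P=d["pose"];c=P[:3,:3].T@(np.asarray(p)-P[:3,3]);return d["cx"]+d["fx"]*c[0]/-c[2],d["cy"]-d["fy"]*c[1]/-c[2]
def blobs(img,lo,hi,amin=15):
    m=cv2.inRange(cv2.cvtColor(img,cv2.COLOR_RGB2HSV),lo,hi)
    n,l,s,c=cv2.connectedComponentsWithStats(m)
    return [(s[i],c[i],l==i) for i in range(1,n) if s[i,4]>=amin]
E
python3 - <<'E'
from h import *
D={n:dict(np.load(f"pics/{n}0.npz")) for n in("side","top")}
for n,d in D.items():
    for nm,lo,hi in(("yellow",(22,120,120),(34,255,255)),("orange",(10,190,200),(21,255,255)),("blue",(100,150,100),(125,255,255)),("wood",(8,100,90),(20,255,255))):
        for s,c,m in blobs(d["image"],lo,hi):
            cs=cv2.findContours(m.astype(np.uint8),0,2)[0][0]
            if s[4]<6000: print(n,nm,s,c.round(1),[np.round(x,1) for x in cv2.minAreaRect(cs)])
t=D["top"]["image"];s=D["side"]["image"]
a=cv2.resize(t[145:180,335:385],(400,280),interpolation=0);b=cv2.resize(s[120:145,260:310],(400,200),interpolation=0)
e=cv2.resize(t[180:225,165:260],(800,379),interpolation=0)
o=np.zeros((600,800,3),np.uint8);o[:280,:400]=a;o[:200,400:]=b;o[200:280,400:]=0;o[281:600]=e[:319]
cv2.imwrite("pics/crop0.png",o[:,:,::-1])
E
```

```text
side yellow [272 109  19  11  97] [282.4 114.1] [array([281.4, 112.8]), array([17.2,  8.5]), np.float64(23.2)]
side yellow [269 127  22  12  70] [280.8 133.3] [array([279.5, 132.5]), array([10.1, 18.8]), np.float64(60.9)]
side yellow [215 221  15  21 123] [221.3 229.5] [array([220.7, 230.2]), array([ 8.7, 20.6]), np.float64(32.0)]
side orange [274 130  11   7  44] [279.  133.2] [array([279.1, 133.2]), array([4.9, 9.8]), np.float64(63.4)]
side blue [319  74  43  20 185] [337.   85.7] [array([341. ,  83.5]), array([42.9, 12.1]), np.float64(14.0)]
side blue [359  83   8   6  31] [362.6  85.3] [array([362.5,  85.5]), array([4.2, 7.1]), np.float64(45.0)]
side blue [202 173  16  34 110] [209.4 190. ] [array([209.5, 189.7]), array([ 3. , 35.8]), np.float64(22.6)]
side blue [235 203  13  11  71] [240.9 208.2] [array([241.3, 208.3]), array([ 4.9, 14.1]), np.float64(45.0)]
side wood [ 292    0   79   44 2611] [334.1  19.3] [array([331. ,  21.5]), array([43., 78.]), np.float64(90.0)]
side wood [296 104   2  14  19] [296.4 110.1] [array([296.5, 110.5]), array([13.,  1.]), np.float64(90.0)]
side 
[... 810 characters left out ...]
[ 7.5, 52.5]), array([65., 15.]), np.float64(90.0)]
top blue [  34   46   64   78 1370] [65.1 84.5] [array([66., 85.]), array([20.3, 84.6]), np.float64(35.0)]
top blue [251 122  50  20 175] [276.1 131.6] [array([275.7, 131.7]), array([ 3.4, 51.5]), np.float64(71.2)]
top blue [200 194  14   5  49] [206.4 195.8] [array([206.5, 196. ]), array([ 4., 13.]), np.float64(90.0)]
top wood [346 156  17  15 179] [353.7 163.1] [array([353.7, 163.2]), array([15. , 11.8]), np.float64(15.9)]
top wood [ 171  185   83   35 1928] [213.8 203.1] [array([211.5, 202.2]), array([82.1, 31.3]), np.float64(2.9)]
top wood [475 259  37  20 391] [493.7 268.6] [array([493.6, 268.6]), array([38.4, 10.9]), np.float64(14.6)]
```

View pics/crop0.png

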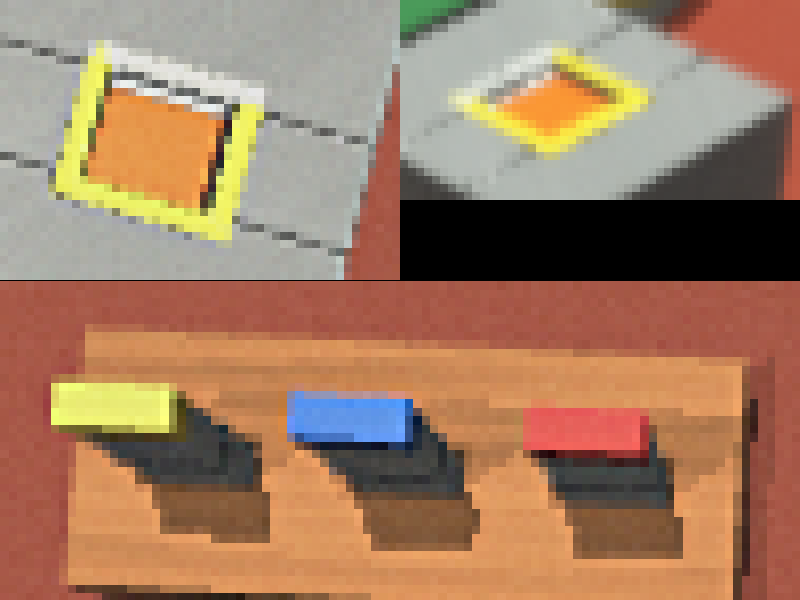

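The crop shows the mouth's inner opening centred at about (354.5,162.0) in the full-resolution top view, with the hinge up and to the right. The yellow, blue and red tops line up from left to right.

Run:
```python
from h import *
D={n:dict(np.load(f"pics/{n}0.npz")) for n in("side","top")};t,s=D["top"],D["side"]
px=lambda x,y:(335+x/8-.5,145+y/8-.5)
sx=lambda x,y:(260+(x-400)/8-.5,120+y/8-.5)
f=lambda c:[plane(t,*px(*p),.11)[:2] for p in c]
for nm,c in(("outer",[(92,42),(265,88),(232,240),(52,195)]),("inner",[(108,65),(237,103),(208,210),(85,178)])):
    P=np.array(f(c));e1=P[1]-P[0];e2=P[2]-P[3];h=P[0]-P[3];g=P[1]-P[2]
    print(nm,P.mean(0).round(4),[np.linalg.norm(v).round(4) for v in(e1,e2,h,g)],[np.degrees(np.arctan2(-v[0],-v[1])).round(1) for v in (e1,e2)],[np.degrees(np.arctan2(v[1],v[0])).round(1) for v in(h,g)])
# side view outer corners
P=np.array([plane(s,*sx(*p),.11) for p in[(450,97),(558,48),(650,98),(552,156)]]);print("side outer",P.mean(0).round(4))
# tester top
for n,d in D.items():
    for st,c,m in blobs(d["image"],(0,0,120),(180,40,215),300):
        if n=="top" and not(310<c[0]<400):continue
        if n=="side" and not(230<c[0]<310 and 100<c[1]<160):continue
        m=cv2.morphologyEx(m.astype(np.uint8),cv2.MORPH_CLOSE,np.ones((9,9)))
        cs=max(cv2.findContours(m,0,2)[0],key=cv2.contourArea)
        w=np.array([plane(d,*p[0],.11)[:2] for p in cs],np.float32)
        R=cv2.minAreaRect(w*1000);print(n,"tester",st,R)
# coupons and rack
H=dict(yellow=((22,120,120),(34,255,255)),blue=((100,150,100),(125,255,255)))
b={n:{} for n in D}
ty,sy=(178.0,194.4),None
e=lambda x,y:(165+x/8.42-.5,180+(y-281)/8.42-.5)
for k,c in(("yellow",[(52,382),(178,388),(175,432),(50,430)]),("blue",[(288,392),(413,398),(410,444),(286,440)]),("red",[(525,406),(649,410),(647,456),(523,452)])):
    print(k,np.mean([plane(t,*e(*p),.145) for p in c],0).round(4))
P=np.array([plane(t,*e(*p),.04)[:2] for p in[(86,325),(748,360)]]);v=P[0]-P[1];print("rack edge",P.round(4),np.linalg.norm(v),np.degrees(np.arctan2(-v[0],v[1])))
m=[x for x in blobs(t["image"],(8,100,90),(20,255,255)) if x[0][4]>1000][0]
cs=cv2.findContours(m[2].astype(np.uint8),0,2)[0][0];w=np.array([plane(t,*p[0],.04)[:2] for p in cs],np.float32)*1000
print("rack",cv2.minAreaRect(w))
# yellow triangulate (band centre z~.135)
print(tri(s,(220.7,230.0),t,(178.2,194.4)))
# coupons in side
o=s["image"][180:300,190:290];cv2.imwrite("pics/cropside.png",cv2.resize(o,(660,600*1),interpolation=0)[:,:,::-1])
```

```text
outer [ 0.5983 -0.1572] [np.float64(0.0463), np.float64(0.0476), np.float64(0.0426), np.float64(0.0417)] [np.float64(15.8), np.float64(14.7)] [np.float64(-16.1), np.float64(-14.3)]
inner [ 0.5988 -0.157 ] [np.float64(0.0347), np.float64(0.0327), np.float64(0.031), np.float64(0.0298)] [np.float64(17.3), np.float64(15.3)] [np.float64(-13.1), np.float64(-17.0)]
side outer [ 0.5989 -0.1578  0.11  ]
side tester [ 232  110   76   40 1061] ((625.9005737304688, -164.56820678710938), (110.54227447509766, 157.59555053710938), 73.21994018554688)
top tester [317  34 113  24 892] ((857.2171630859375, -206.67091369628906), (242.36917114257812, 54.03852844238281), 88.61061096191406)
top tester [ 323  108   70   84 2686] ((626.8135375976562, -165.40338134765625), (108.9079818725586, 158.5172576904297), 73.26327514648438)
yellow [0.5257 0.203  0.145 ]
blue [0.5231 0.1473 0.145 ]
red [0.52   0.0915 0.145 ]
rack edge [[0.5634 0.2352]
 [0.5533 0.0552]] 0.18031990754478247 -3.2155097877907464
rack ((523.429931640625, 150.6958770751953), (187.60731506347656, 71.65837860107422), 87.09163665771484)
(array([0.5277965 , 0.20435569, 0.13908954]), np.float64(0.0019141488834039072))
```

View pics/cropside.png

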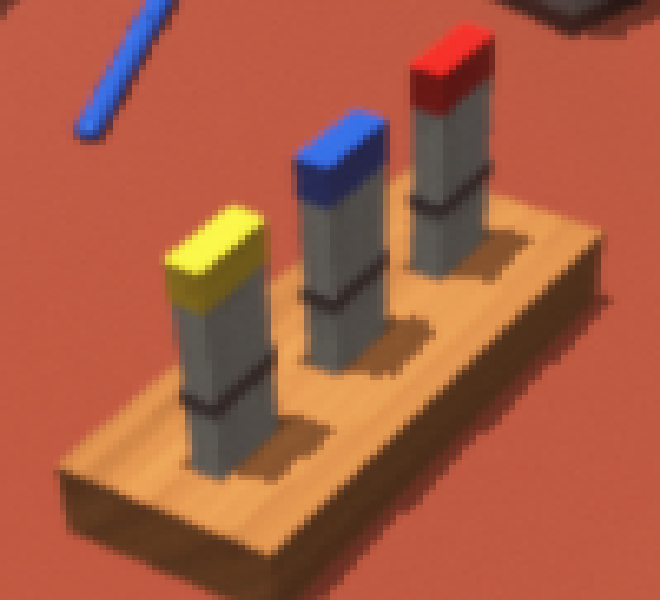

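Two-view checks agree: the rack yaw is -3°, with the yellow coupon at (0.526, 0.203). The mouth is at (0.598, -0.157), yaw -16.5°. Next I'll plan the moves.

```bash
cat >> h.py <<'E'
from scipy.spatial.transform import Rotation as R
def go(r,p,yaw):
    """shift (cm) and turn (deg) in tool axes to TCP p, pointing down, tool y at yaw deg (mod 180)"""
    s=r.get_state();C=R.from_quat(s["eef_rot"]);best=None
    for k in(0,180):
        a=np.radians(yaw+k);y=np.array([np.cos(a),np.sin(a),0]);z=np.array([0,0,-1.])
        T=R.from_matrix(np.c_[np.cross(y,z),y,z]);v=(C.inv()*T).as_rotvec(degrees=True)
        if best is None or np.linalg.norm(v)<np.linalg.norm(best):best=v
    print("shift cm",(C.inv().apply(np.array(p)-s["tool_pos"])*100).round(2),"turn",best.round(2),"pos",np.round(s["tool_pos"],4),"F",np.round(s["contact_force"],2),"open",s["opening"],"t",s["clock"])
E
python3 -c "
from h import *
from plant import r
go(r,[.526,.203,.22],-3)"
```

```text
shift cm [-44.87 -28.32   1.85] turn [-8.000e-02  7.000e-02  7.686e+01] pos [0.1737 0.5998 0.238 ] F [-0.39 -0.86 -0.18] open 1.003558501477761 t 0.1
```

Request:
carry_out:
  rows:
    - [[-44.9, -28.3, 1.9], [0, 0, 76.9], 0]
    - [[-44.9, -28.3, 1.9], [0, 0, 76.9], 0]
    - [[-44.9, -28.3, 1.9], [0, 0, 76.9], 0]
    - [[-44.9, -28.3, 1.9], [0, 0, 76.9], 0]
    - [[-44.9, -28.3, 1.9], [0, 0, 76.9], 0]
    - [[-44.9, -28.3, 1.9], [0, 0, 76.9], 0]
    - [[-44.9, -28.3, 1.9], [0, 0, 76.9], 0]
    - [[-44.9, -28.3, 1.9], [0, 0, 76.9], 0]
    - [[-44.9, -28.3, 1.9], [0, 0, 76.9], 0]
    - [[-44.9, -28.3, 1.9], [0, 0, 76.9], 0]
    - [[-44.9, -28.3, 1.9], [0, 0, 76.9], 0]
    - [[-44.9, -28.3, 1.9], [0, 0, 76.9], 0]
  newtons: 30

```text
clock: 1.3
tool_pos: [0.5297, 0.1977, 0.2194]
eef_rot: [0.729, 0.685, -0.0, 0.002]
contact_force: [-0.1, 0.3, 0.2]
opening: 1.002
finger_force: 0.0
```

```bash
python3 -c "
from h import *
from plant import r
go(r,[.526,.203,.109],-3)"
```

```text
shift cm [ 0.54 -0.43 11.04] turn [ 0.13  0.19 -0.57] pos [0.5297 0.1977 0.2194] F [-0.12  0.31  0.16] open 1.0023153365552109 t 1.3
```

Request:
carry_out:
  rows:
    - [[0, 0, 0], [0, 0, 0], 0]
    - [[0, 0, 0], [0, 0, 0], 0]
    - [[0, 0, 0], [0, 0, 0], 0]

```text
clock: 1.6
tool_pos: [0.5252, 0.2055, 0.2196]
eef_rot: [0.725, 0.689, -0.0, -0.001]
contact_force: [-0.3, -0.5, -0.9]
opening: 1.0
finger_force: 0.0
```

```bash
python3 -c "
from h import *
from plant import r
go(r,[.526,.203,.109],-3)"
```

```text
shift cm [-0.25  0.1  11.06] turn [-0.06 -0.05  0.13] pos [0.5252 0.2055 0.2196] F [-0.27 -0.46 -0.89] open 0.999600785615459 t 1.6
```

Request:
carry_out:
  rows:
    - [[0, 0, 3], [0, 0, 0], 0]
    - [[0, 0, 6], [0, 0, 0], 0]
    - [[0, 0, 8], [0, 0, 0], 0]
    - [[0, 0, 9.5], [0, 0, 0], 0]
    - [[0, 0, 10.5], [0, 0, 0], 0]
    - [[0, 0, 11.1], [0, 0, 0], 0]
    - [[0, 0, 11.1], [0, 0, 0], 0]
    - [[0, 0, 11.1], [0, 0, 0], 0]

```text
clock: 2.4
tool_pos: [0.5267, 0.2041, 0.1093]
eef_rot: [0.726, 0.688, 0.001, 0.0]
contact_force: [-0.6, -0.7, -0.4]
opening: 1.005
finger_force: 0.0
```

```bash
python3 -c "
from h import *
from plant import r
go(r,[.526,.203,.109],-3)
a=[r.snapshot(n)['image'] for n in('side','top')]
o=np.hstack([cv2.resize(a[0][160:310,170:320],(400,400)),cv2.resize(a[1][140:260,150:270],(400,400))])
cv2.imwrite('pics/g1.png',o[:,:,::-1])"
```

```text
shift cm [-0.11 -0.07  0.03] turn [ 0.06 -0.03 -0.02] pos [0.5267 0.2041 0.1093] F [-0.61 -0.7  -0.35] open 1.00489500949019 t 2.4
```

View pics/g1.png

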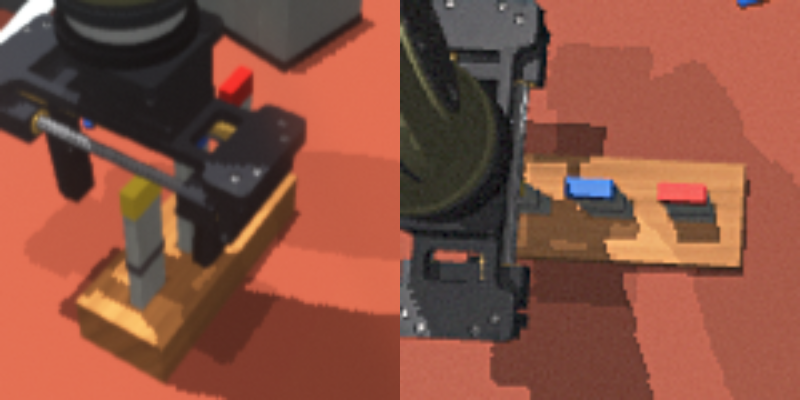

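The yellow coupon stands between the fingers, at (140,200) in the left panel, and the other coupons are clear. Closing now.

Request:
carry_out:
  rows:
    - [[0, 0, 0], [0, 0, 0], 0.5]
    - [[0, 0, 0], [0, 0, 0], 0.7]
    - [[0, 0, 0], [0, 0, 0], 0.8]
    - [[0, 0, 0], [0, 0, 0], 0.9]
    - [[0, 0, 0], [0, 0, 0], 1]
    - [[0, 0, 0], [0, 0, 0], 1]
    - [[0, 0, 0], [0, 0, 0], 1]
    - [[0, 0, 0], [0, 0, 0], 1]
    - [[0, 0, 0], [0, 0, 0], 1]
    - [[0, 0, 0], [0, 0, 0], 1]
  newtons: 45

```text
clock: 3.5
tool_pos: [0.5264, 0.2037, 0.1087]
eef_rot: [0.726, 0.688, 0.0, -0.0]
contact_force: [-0.3, -0.4, 0.1]
opening: 0.117
finger_force: 0.0
```

Request:
carry_out:
  rows:
    - [[0, 0, -1], [0, 0, 0], 1]
    - [[0, 0, -2], [0, 0, 0], 1]
    - [[0, 0, -4], [0, 0, 0], 1]
    - [[0, 0, -6], [0, 0, 0], 1]
    - [[0, 0, -8], [0, 0, 0], 1]
    - [[0, 0, -10], [0, 0, 0], 1]
    - [[0, 0, -12], [0, 0, 0], 1]
    - [[0, 0, -13.5], [0, 0, 0], 1]
    - [[0, 0, -14.5], [0, 0, 0], 1]
    - [[0, 0, -15], [0, 0, 0], 1]
    - [[0, 0, -15], [0, 0, 0], 1]
    - [[0, 0, -15], [0, 0, 0], 1]

```text
clock: 4.7
tool_pos: [0.5258, 0.2035, 0.2581]
eef_rot: [0.726, 0.688, -0.001, -0.0]
contact_force: [0.3, -0.2, -3.2]
opening: 0.109
finger_force: 45.0
```

```bash
python3 -c "
from h import *
from plant import r
go(r,[.5916,-.155,.259],-16.5)
a=[r.snapshot(n) for n in('side','top')]
for n,d in zip(('side','top'),a): np.savez(f'pics/{n}1.npz',**d)
a=[d['image'] for d in a]
o=np.hstack([cv2.resize(a[0],(512,384)),cv2.resize(a[1][100:300,130:280],(288,384))])
cv2.imwrite('pics/g2.png',o[:,:,::-1])"
```

```text
shift cm [-35.46   8.47  -0.08] turn [-0.07  0.04 13.46] pos [0.5258 0.2035 0.2581] F [ 0.3  -0.21 -3.2 ] open 0.10894572662624485 t 4.7
```

View pics/g2.png

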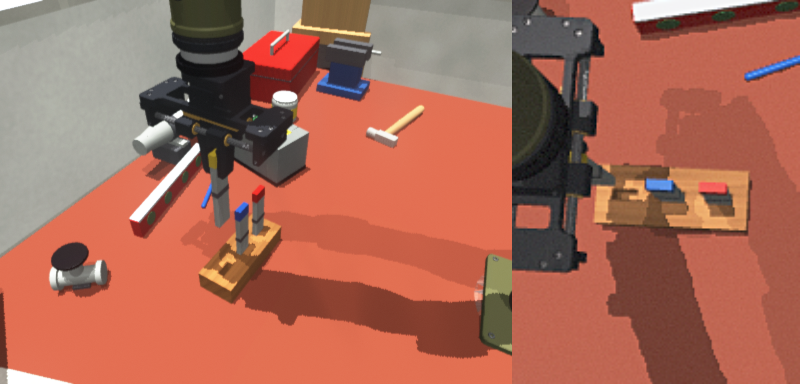

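The coupon is held upright and the other two are undisturbed. Transferring above the mouth.

Request:
carry_out:
  rows:
    - [[0, 0, -2], [0, 0, 0], 1]
    - [[-1, 0.2, -4], [0, 0, 0], 1]
    - [[-3.5, 0.8, -4], [0, 0, 1], 1]
    - [[-7.5, 1.8, -4], [0, 0, 3], 1]
    - [[-12, 2.9, -4], [0, 0, 5], 1]
    - [[-17, 4, -4], [0, 0, 7], 1]
    - [[-22, 5.3, -4], [0, 0, 9], 1]
    - [[-27, 6.5, -4], [0, 0, 11], 1]
    - [[-31, 7.4, -4], [0, 0, 12], 1]
    - [[-34, 8.1, -4], [0, 0, 13], 1]
    - [[-35.3, 8.4, -4], [0, 0, 13.5], 1]
    - [[-35.5, 8.5, -4], [0, 0, 13.5], 1]

```text
clock: 6.0
tool_pos: [0.5919, -0.1571, 0.2979]
eef_rot: [0.802, 0.597, -0.001, -0.0]
contact_force: [-0.2, 0.3, -4.0]
opening: 0.108
finger_force: 45.0
```

Request:
carry_out:
  rows:
    - [[0, 0, 1], [0, 0, 0], 1]
    - [[0, 0, 2], [0, 0, 0], 1]
    - [[0, 0, 3], [0, 0, 0], 1]
    - [[0, 0, 4], [0, 0, 0], 1]
    - [[0, 0, 4.5], [0, 0, 0], 1]
    - [[0, 0, 5], [0, 0, 0], 1]
    - [[0, 0, 5], [0, 0, 0], 1]
    - [[0, 0, 5], [0, 0, 0], 1]
    - [[0, 0, 5], [0, 0, 0], 1]

```text
clock: 6.9
tool_pos: [0.5928, -0.1555, 0.2492]
eef_rot: [0.802, 0.598, 0.0, 0.0]
contact_force: [0.1, 0.1, -2.7]
opening: 0.111
finger_force: 45.0
```

```bash
python3 -c "
from h import *
from plant import r
go(r,[.5916,-.155,.259],-16.5)
print(r.get_state()['moment'])
d=r.snapshot('side');np.savez('pics/side2.npz',**d)
u=np.array([.9588,-.284,0]);v=np.array([.284,.9588,0])
p=r.get_state()['tool_pos']-[0,0,.099]
print('exp bottom corners (px)',[np.round(proj(d,p+a*.005*u+b*.014*v),1) for a in(-1,1) for b in(-1,1)])
print('exp at 60mm up',[np.round(proj(d,p+a*.005*u+b*.014*v+[0,0,.06]),1) for a in(-1,1) for b in(-1,1)])
print('mouth',[np.round(proj(d,np.array([.5983,-.157,.11])+a*.015*u+b*.017*v),1) for a in(-1,1) for b in(-1,1)])
cv2.imwrite('pics/g3.png',cv2.resize(d['image'][70:160,230:330],(660,594),interpolation=0)[:,:,::-1])"
```

```text
shift cm [ 0.02 -0.12 -0.98] turn [ 0.06 -0.01 -0.05] pos [ 0.5928 -0.1555  0.2492] F [ 0.13  0.09 -2.74] open 0.11131182920574584 t 6.9
[-0.03407601  0.08806814  0.02610061]
exp bottom corners (px) [array([287. , 116.8]), array([278.9, 121. ]), array([283.8, 115.3]), array([275.7, 119.4])]
exp at 60mm up [array([288.7,  92.8]), array([280.3,  96.7]), array([285.3,  91.4]), array([276.9,  95.3])]
mouth [array([288. , 131.9]), array([278.5, 137.1]), array([278.8, 127.3]), array([269.3, 132.3])]
```

View pics/g3.png

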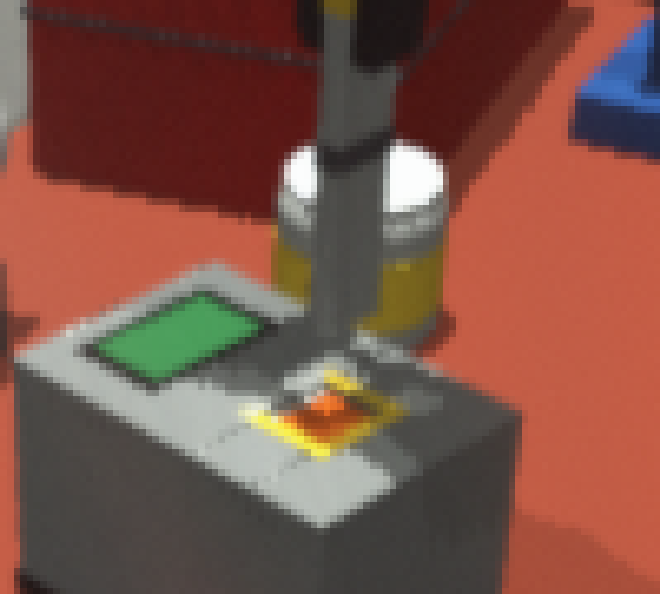

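The coupon's lower corner, at about (279.2,121.5) full-resolution, matches the prediction of (278.9,121.0). The coupon is upright and about 10 mm above the edge of the mouth zone. Descending gently.

Request:
carry_out:
  rows:
    - [[0, -0.1, 0.7], [0, 0, 0], 1]
    - [[0, -0.1, 1.4], [0, 0, 0], 1]
    - [[0, -0.1, 2.1], [0, 0, 0], 1]
    - [[0, -0.1, 2.8], [0, 0, 0], 1]
    - [[0, -0.1, 3.3], [0, 0, 0], 1]
    - [[0, -0.1, 3.7], [0, 0, 0], 1]
    - [[0, -0.1, 4.1], [0, 0, 0], 1]
    - [[0, -0.1, 4.4], [0, 0, 0], 1]
    - [[0, -0.1, 4.7], [0, 0, 0], 1]
    - [[0, -0.1, 5], [0, 0, 0], 1]
    - [[0, -0.1, 5], [0, 0, 0], 1]

```text
clock: 8.05
tool_pos: [0.5921, -0.1552, 0.1991]
eef_rot: [0.802, 0.598, 0.001, 0.001]
contact_force: [0.3, -0.3, 2.8]
opening: 0.107
finger_force: 45.0
```

```bash
python3 -c "
from h import *
from plant import r
go(r,[.5916,-.155,.179],-16.5);print(r.get_state()['moment'])"
```

```text
shift cm [ 0.01 -0.06  2.01] turn [ 0.1  -0.01 -0.05] pos [ 0.5921 -0.1552  0.1991] F [ 0.31 -0.3   2.82] open 0.10748817906433858 t 8.05
[ 0.00508455  0.19414978 -0.01541253]
```

Request:
carry_out:
  rows:
    - [[0, 0, 0.3], [0, 0, 0], 1]
    - [[0, 0, 0.6], [0, 0, 0], 1]
    - [[0, 0, 0.9], [0, 0, 0], 1]
    - [[0, 0, 1.2], [0, 0, 0], 1]
    - [[0, 0, 1.5], [0, 0, 0], 1]
    - [[0, 0, 1.8], [0, 0, 0], 1]
    - [[0, 0, 1.8], [0, 0, 0], 1]

```text
clock: 8.75
tool_pos: [0.5904, -0.1547, 0.1793]
eef_rot: [0.801, 0.598, -0.001, -0.001]
contact_force: [-1.1, -0.0, -6.2]
opening: 0.108
finger_force: 45.0
```

Request:
carry_out:
  rows:
    - [[0, 0, 0.3], [0, 0, 0], 1]
    - [[0, 0, 0.6], [0, 0, 0], 1]
    - [[0, 0, 0.9], [0, 0, 0], 1]
    - [[0, 0, 1.2], [0, 0, 0], 1]
    - [[0, 0, 1.2], [0, 0, 0], 1]

```text
clock: 9.25
tool_pos: [0.5907, -0.1548, 0.1678]
eef_rot: [0.801, 0.598, -0.001, -0.001]
contact_force: [-2.9, 1.3, -5.8]
opening: 0.108
finger_force: 45.1
```

Request:
carry_out:
  rows:
    - [[0, 0, 0.1], [0, 0, 0], 1]
    - [[0, 0, 0.2], [0, 0, 0], 1]
    - [[0, 0, 0.3], [0, 0, 0], 1]
    - [[0, 0, 0.4], [0, 0, 0], 1]
    - [[0, 0, 0.5], [0, 0, 0], 1]
    - [[0, 0, 0.6], [0, 0, 0], 1]

```text
clock: 9.85
tool_pos: [0.5914, -0.155, 0.1627]
eef_rot: [0.801, 0.598, 0.0, -0.0]
contact_force: [-3.3, 1.3, -1.6]
opening: 0.109
finger_force: 45.2
```

Request:
carry_out:
  rows:
    - [[0, 0, 0.1], [0, 0, 0], 1]
    - [[0, 0, 0.2], [0, 0, 0], 1]
    - [[0, 0, 0.3], [0, 0, 0], 1]

```text
clock: 10.15
tool_pos: [0.5915, -0.155, 0.1596]
eef_rot: [0.801, 0.598, 0.0, -0.0]
contact_force: [-4.8, 1.9, -1.3]
opening: 0.109
finger_force: 45.2
```

Request:
carry_out:
  rows:
    - [[0, 0, 0.1], [0, 0, 0], 1]
    - [[0, 0, 0.2], [0, 0, 0], 1]
    - [[0, 0, 0.3], [0, 0, 0], 1]

```text
clock: 10.45
tool_pos: [0.5915, -0.155, 0.1566]
eef_rot: [0.801, 0.598, 0.0, -0.0]
contact_force: [-4.2, 1.2, -0.8]
opening: 0.107
finger_force: 45.1
```

Request:
carry_out:
  rows:
    - [[0, 0, 0.1], [0, 0, 0], 1]
    - [[0, 0, 0.2], [0, 0, 0], 1]
    - [[0, 0, 0.3], [0, 0, 0], 1]

```text
clock: 10.75
tool_pos: [0.5914, -0.155, 0.1536]
eef_rot: [0.801, 0.598, 0.0, -0.0]
contact_force: [-4.0, 2.1, -1.9]
opening: 0.106
finger_force: 45.1
```

Request:
carry_out:
  rows:
    - [[0, 0, 0.1], [0, 0, 0], 1]
    - [[0, 0, 0.2], [0, 0, 0], 1]

```text
clock: 10.95
tool_pos: [0.5915, -0.155, 0.1516]
eef_rot: [0.801, 0.598, 0.0, -0.0]
contact_force: [-4.0, 0.4, -0.4]
opening: 0.109
finger_force: 45.1
```

Request:
carry_out:
  rows:
    - [[0, 0, 0.1], [0, 0, 0], 1]
    - [[0, 0, 0.2], [0, 0, 0], 1]

```text
clock: 11.15
tool_pos: [0.5914, -0.155, 0.1496]
eef_rot: [0.801, 0.598, 0.0, -0.0]
contact_force: [-4.4, 1.3, -0.5]
opening: 0.11
finger_force: 45.1
```

Request:
carry_out:
  rows:
    - [[0, 0, 0.1], [0, 0, 0], 1]
    - [[0, 0, 0.2], [0, 0, 0], 1]

```text
clock: 11.35
tool_pos: [0.5915, -0.1551, 0.1476]
eef_rot: [0.801, 0.598, 0.0, -0.0]
contact_force: [-4.5, 1.2, -0.8]
opening: 0.111
finger_force: 45.1
```

Request:
carry_out:
  rows:
    - [[0, 0, 0.1], [0, 0, 0], 1]
    - [[0, 0, 0.2], [0, 0, 0], 1]

```text
clock: 11.55
tool_pos: [0.5915, -0.1551, 0.1456]
eef_rot: [0.801, 0.598, 0.0, -0.0]
contact_force: [-4.4, 1.6, -1.4]
opening: 0.108
finger_force: 45.1
```

Request:
carry_out:
  rows:
    - [[0, 0, 0.1], [0, 0, 0], 1]
    - [[0, 0, 0.2], [0, 0, 0], 1]
    - [[0, 0, 0.3], [0, 0, 0], 1]

```text
clock: 11.85
tool_pos: [0.5916, -0.1551, 0.143]
eef_rot: [0.801, 0.598, 0.0, 0.0]
contact_force: [-4.6, 0.5, 3.4]
opening: 0.105
finger_force: 45.2
```

Request:
carry_out:
  rows:
    - [[0, 0, 0.1], [0, 0, 0], 1]
    - [[0, 0, 0.2], [0, 0, 0], 1]

```text
clock: 12.05
tool_pos: [0.5917, -0.1551, 0.1414]
eef_rot: [0.802, 0.598, 0.0, 0.0]
contact_force: [-5.1, 2.2, 6.4]
opening: 0.11
finger_force: 45.2
```

The pad was met at TCP z ≈ 0.145, and the force is rising at about 1.8 N/mm as expected. One more millimetre gives about 9 N over the drag; then hold.

Request:
carry_out:
  rows:
    - [[0, 0, 0.1], [0, 0, 0], 1]
    - [[0, 0, 0.1], [0, 0, 0], 1]
    - [[0, 0, 0.1], [0, 0, 0], 1]

```text
clock: 12.35
tool_pos: [0.5917, -0.1551, 0.1406]
eef_rot: [0.802, 0.598, 0.0, 0.0]
contact_force: [-5.3, 1.4, 6.0]
opening: 0.109
finger_force: 45.2
```

Request:
carry_out:
  rows:
    - [[0, 0, 0], [0, 0, 0], 1]
    - [[0, 0, 0], [0, 0, 0], 1]
    - [[0, 0, 0], [0, 0, 0], 1]
    - [[0, 0, 0], [0, 0, 0], 1]

```text
clock: 12.75
tool_pos: [0.5917, -0.1552, 0.1406]
eef_rot: [0.802, 0.598, 0.0, 0.0]
contact_force: [-6.3, 1.6, 6.9]
opening: 0.105
finger_force: 45.2
```

Request:
carry_out:
  rows:
    - [[0, 0, 0.05], [0, 0, 0], 1]
    - [[0, 0, 0.05], [0, 0, 0], 1]
    - [[0, 0, 0.05], [0, 0, 0], 1]
    - [[0, 0, 0.05], [0, 0, 0], 1]
    - [[0, 0, 0.05], [0, 0, 0], 1]
    - [[0, 0, 0.05], [0, 0, 0], 1]

```text
clock: 13.35
tool_pos: [0.5918, -0.1552, 0.1404]
eef_rot: [0.802, 0.598, 0.0, 0.0]
contact_force: [-4.9, 1.9, 8.0]
opening: 0.112
finger_force: 45.2
```

Request:
carry_out:
  rows:
    - [[0, -0.03, -0.05], [0, 0, 0], 1]
    - [[0, -0.06, -0.1], [0, 0, 0], 1]
    - [[0, -0.1, -0.15], [0, 0, 0], 1]
    - [[0, -0.15, -0.2], [0, 0, 0], 1]
    - [[0, -0.15, -0.2], [0, 0, 0], 1]

```text
clock: 13.85
tool_pos: [0.5903, -0.1547, 0.1415]
eef_rot: [0.801, 0.598, 0.0, 0.0]
contact_force: [-4.8, 1.3, 1.5]
opening: 0.11
finger_force: 45.0
```

Request:
carry_out:
  rows:
    - [[0, -0.03, 0], [0, 0, 0], 1]
    - [[0, -0.06, 0], [0, 0, 0], 1]
    - [[0, -0.1, 0], [0, 0, 0], 1]
    - [[0, -0.1, 0], [0, 0, 0], 1]

```text
clock: 14.25
tool_pos: [0.5899, -0.1546, 0.1415]
eef_rot: [0.802, 0.598, 0.001, 0.001]
contact_force: [-2.7, 1.3, 2.9]
opening: 0.108
finger_force: 45.0
```

The coupon is now against the wall, since the side force is dropping. Easing the grip and opening.

Request:
carry_out:
  rows:
    - [[0, 0, 0], [0, 0, 0], 1]
    - [[0, 0, 0], [0, 0, 0], 1]
    - [[0, 0, 0], [0, 0, 0], 1]
  newtons: 5

```text
clock: 14.55
tool_pos: [0.5898, -0.1546, 0.1415]
eef_rot: [0.801, 0.598, 0.001, 0.001]
contact_force: [-2.7, 0.2, 3.5]
opening: 0.11
finger_force: 5.0
```

Request:
carry_out:
  rows:
    - [[0, 0, 0], [0, 0, 0], 0.8]
    - [[0, 0, 0], [0, 0, 0], 0.7]
    - [[0, 0, 0], [0, 0, 0], 0.6]
    - [[0, 0, 0], [0, 0, 0], 0.5]
    - [[0, 0, 0], [0, 0, 0], 0.5]
    - [[0, 0, 0], [0, 0, 0], 0.5]

```text
clock: 15.15
tool_pos: [0.5891, -0.1543, 0.1412]
eef_rot: [0.801, 0.598, 0.0, 0.0]
contact_force: [-0.0, 0.5, 0.7]
opening: 0.498
finger_force: 0.0
```

Request:
carry_out:
  rows:
    - [[0, 0, -1], [0, 0, 0], 0.5]
    - [[0, 0, -3], [0, 0, 0], 0.5]
    - [[0, 0, -6], [0, 0, 0], 0.5]
    - [[0, 0, -9], [0, 0, 0], 0.5]
    - [[0, 0, -12], [0, 0, 0], 0.5]
    - [[0, 0, -14], [0, 0, 0], 0.5]
    - [[0, 0, -15], [0, 0, 0], 0.5]
    - [[0, 0, -15], [0, 0, 0], 0.5]
    - [[0, 0, -15], [0, 0, 0], 0.5]

```text
clock: 16.05
tool_pos: [0.5885, -0.1541, 0.2904]
eef_rot: [0.801, 0.598, -0.0, -0.001]
contact_force: [0.1, 0.1, 1.0]
opening: 0.498
finger_force: 0.0
```

```bash
python3 -c "
from h import *
from plant import r
a=r.snapshot('side')
print(np.round(r.get_state()['contact_force'],2))
u=np.array([.9588,-.284,0]);v=np.array([.284,.9588,0])
m=np.array([.5983,-.157,.11])-.010*u
for dep in(.063,.065,.067,.070): print(dep,[np.round((np.array(proj(a,m+i*.005*u+j*.014*v+[0,0,.135-dep]))-[230,70])*6.6) for i,j in((-1,-1),(-1,1),(1,1))])
cv2.imwrite('pics/g4.png',cv2.resize(a['image'][70:160,230:330],(660,594),interpolation=0)[:,:,::-1])"
```

```text
[-1.16  0.43 -0.57]
0.063 [array([391., 231.]), array([336., 258.]), array([315., 248.])]
0.065 [array([390., 236.]), array([336., 263.]), array([314., 253.])]
0.067 [array([390., 241.]), array([336., 268.]), array([314., 258.])]
0.07 [array([389., 249.]), array([335., 276.]), array([314., 266.])]
```

View pics/g4.png

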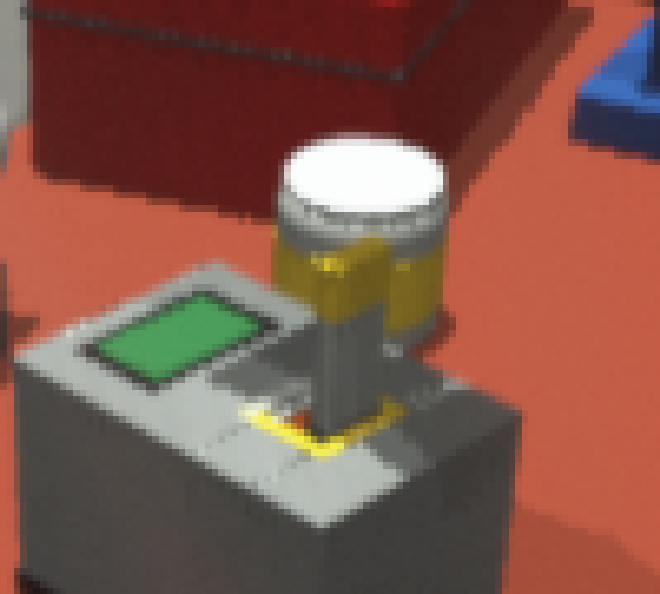

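The coupon stands upright against the -x wall. Its near top corner at about (333,272) in the crop implies a depth of 67–68 mm, below the roughly 64 mm contact height, so it is resting on the pad. The gripper is clear.

```bash
python3 -c "
from plant import r
print(r.finish_job())"
```

```text
the job is handed in; nothing more can be done
None
```

I posted the yellow coupon through the flap, pressed the pad for over half a second at an estimated 8–9 N above the flap drag, and let go. In the last picture it stands upright, with a depth that puts it on the pad. The job is handed in, but no verdict came back.

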